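# Squeeze sprung tweezers to the gap marked on a flip-over gauge

## Robot

A 6-joint arm with a two-finger parallel gripper is mounted at the origin on a cart in front of the work surface, level with it; the furniture and walls round the work are solid. World frame = base frame: x ahead of the robot, y to its left, z up, the work surface at z = 0. Lengths are in m, angles in rad, forces in N, time in s.
With the tool pointing down it reaches from about 0.275 to 0.75 m from the base axis. Payload 10.2 kg.
Tool frame: the origin (TCP) lies midway between the tips of the shut fingers; the grasp point (between the pads) lies 19 mm behind it (pinch_z is the distance from the TCP to the grasp point, in m); z points along the fingers, y is the line along which they close (so a half turn about z gives the same grasp; the last joint's range is limited). The gripper opens to 88 mm and grips with 3 to 60 N. Pads are 18 mm wide; open, the fingers measure 123 mm over their backs; the gripper's body (75 mm by 187 mm) begins 45 mm behind the grasp point.
Start: joints at [0.924, 0.313, 1.498, -0, 1.331, -0.223], TCP at [0.216, 0.479, 0.239] pointing down, gripper open.
Joint ranges: [-2.94, 2.94], [-0.97, 2.17], [0.19, 2.56], [-1.23, 4.37], [0.02, 3.11], [-2.88, 2.88]. Speed limits (rad/s): [2.39, 2.39, 3.01, 3.14, 3.14, 3.14].

## Interface

Orientations are given as a unit quaternion [w, x, y, z].
In Python, from station import * gives the robot as it stands.
- The arm moves only by the tool step_arm, never from a script. Its argument "plan" is a list of rows, each a list of 5 numbers: the opening, from 0 (shut) to 1 (fully open), then the shift along the tool's x, y, z in mm, then the turn about the tool's z in rad. A call has 1 to 12 rows; each row shifts and turns the commanded pose from where the row before left it, along the tool's axes as they then stand; what a row does not reach is not made up. A row lasts 1/8 s, in which the tool goes at most 62.5 mm and 10.7 degrees, less where a joint would pass 70% of its speed; a pose out of reach is approached as far as the arm can. A call with a gripper value outside its range is refused whole. The fingers move at their own pace and stop on an object; "force" is the grip in N (left out, the last holds). Time passes only in rows, so rows that do not move let the fingers close. It gives the time, the measured TCP pose, the force, the opening and the grip force at its end, in the units of the state.
- observe(): the state, without advancing time (a new reading comes with each control period).
- camera(name): name is "side" or "top"; returns (picture, depth): 384x512x3 uint8, red, green, blue; 384x512 float32, m along the optical axis (not along the pixel's ray), 0 where there is no reading.
- calibration(name): a dict with "fovy" (degrees; the focal length in pixels is half the picture's height over the tangent of half this angle, whatever the lens; pixels are square), "cx", "cy" (the principal point, pixels), "dist" ([k1, k2, p1, p2, k3] as OpenCV has them; the pictures are not rectified), "R" (3x3) and "t" (3): a world point X has camera coordinates R X + t. Camera axes: x right, y down, z forward; pixel columns grow to the right and rows downward; lengths in m; the calibration is good to about 2 mm. A picture is of the moment at which its call begins. calibration takes no time and is no camera call.
- job_done(): hands the job in; it is judged then, once.
The state is a dict: "clock": time; "joints": joint angles; "qd": joint speeds; "tau": joint torques, N m; "position": TCP position; "tcp_rot": TCP orientation; "force": force on the tool from outside, world axes, zero at the start; "wrist_torque": the same for the moment, N m; "gripper_width": finger opening in m; "grip_force": force on a finger pad.
Only numpy, scipy, OpenCV 4.12 (cv2) and the standard library are available. Lean on these libraries where they do the work, as an engineer would, in place of code of your own. Each camera call takes 0.05 s, during which the arm holds its last target. There are 200 camera calls.

## Task

First turn the gauge's hinged leaf right over by its pull bar, so that the face with the two ridges lies upward. Then pick up the sprung tweezers by their grip, squeeze them until the gap between the tips is the distance between the two ridges, and finish holding them steady with each tip just above the middle of its own ridge, without touching the gauge: the program ends while still holding. Leave the other things on the bench where they lie.

Things in the scene. Friction and masses are not known exactly. Their poses are not given: they have to be found in the camera images.
- gap_gauge: Gauge fixed on the bench: grey base plate 104 x 130 x 8 mm with an aluminium leaf (84 x 50 x 6 mm, 7 to 57 mm from the hinge) that turns over like a page about a level hinge 30 mm above the bench. Origin: centre of the base's underside; x along the hinge (roughly away from the robot), y to the left, the side where the leaf lies at first, z up.
- leaf (a joint): Turn of the leaf, rad: 0 = lying level on the gauge's +y side, ridges underneath; 1.57 = upright; 3.14 = turned right over, level on the -y side, ridges on top. It starts at 0, moves freely, weighs 0.15 kg and falls to the side it leans to.
- leaf_hinge (a point): Middle of the hinge axis, 30 mm above the bench. It does not move.
- pull_bar (a point): Middle of the leaf's pull bar: round steel, 10 mm thick, parallel to the hinge and 93 mm from it, 62 mm free between its two side rods; 31 mm clear between bar and leaf edge. It swings on a 93 mm radius about leaf_hinge and is 30 mm above the bench at both ends of its travel. Axes turn with the leaf (x along the bar).
- ridge_fixed (a point): Middle of the crest of the fixed ridge: dark steel, 26 mm long along the hinge direction, 3 mm wide, 3 mm high, 20 mm from the hinge. Axes turn with the leaf: x along the ridge, y away from the hinge; with the leaf turned over the crest looks up, 36 mm above the bench, and z points down.
- ridge_sliding (a point): Middle of the crest of the sliding ridge, like the fixed one and parallel to it, with a lock screw at either end. It is locked (stiff) 14 to 28 mm farther from the hinge than the fixed ridge; this distance, different at each start, is the marked gap. Axes as for ridge_fixed.
- tweezers: Steel sprung tweezers on the bench, 165 mm long: a heel on a foot and two flat prongs, 4 mm thick, 18 to 32 mm above the bench, 34 mm over their outsides at the grip when free. Origin: under the ribbed grip (x = -12 to +13 mm), level with the underside; x points to the tips, y left, z up. Heel at x = -82, hinges of the prongs at -80, tips at +75 mm. About 90 g.
- tip_l (a point): Lowest point of the tip on the tweezers' +y side: the prong bends down 25 mm to it and is 4 mm thick. The tip gap is the distance from tip_l to tip_r: 46 mm when free. Both prongs move alike; 1 mm of squeeze at the grip closes the tips by about 1.9 mm.
- tip_r (a point): Lowest point of the tip on the tweezers' -y side. The spring pushes back at the grip with about 4 N at first, 7 N at a tip gap of 28 mm, 11 N at 14 mm.
- pliers: Bystander: blue-handled pliers, 163 mm long, loose on the bench; not to be disturbed. Origin: centre of its underside.
- marker: Bystander: marker pen, 128 mm long, loose on the bench; not to be disturbed. Origin: centre of its underside.
- hex_key: Bystander: dark L-shaped hex key, 110 mm long, loose on the bench; not to be disturbed. Origin: centre of its underside.
- nut: Bystander: steel hexagon nut, 24 mm, loose on the bench; not to be disturbed. Origin: centre of its underside.
- bolt: Bystander: dark bolt standing on its head, 60 mm tall, loose on the bench; not to be disturbed. Origin: centre of its underside.
- spanner: Bystander: slim steel spanner, 171 mm long, loose on the bench; not to be disturbed. Origin: centre of its underside.

How it is judged:
On the way, in this order (a step that is already met when the one before it is completed fails the run):
1. the leaf is turned right over, ridges up (value of joint leaf above 3 rad), for 0.2 s.
2. the tweezers are held with their tips at the marked gap, just above the ridges (((y of tip_l in the frame of ridge_fixed between -0.003 and 0.003 m and x of tip_l in the frame of ridge_fixed between -0.012 and 0.012 m and z of tip_l in the frame of ridge_fixed between -0.02 and 0 m and y of tip_r in the frame of ridge_sliding between -0.003 and 0.003 m and x of tip_r in the frame of ridge_sliding between -0.012 and 0.012 m and z of tip_r in the frame of ridge_sliding between -0.02 and 0 m) or (y of tip_r in the frame of ridge_fixed between -0.003 and 0.003 m and x of tip_r in the frame of ridge_fixed between -0.012 and 0.012 m and z of tip_r in the frame of ridge_fixed between -0.02 and 0 m and y of tip_l in the frame of ridge_sliding between -0.003 and 0.003 m and x of tip_l in the frame of ridge_sliding between -0.012 and 0.012 m and z of tip_l in the frame of ridge_sliding between -0.02 and 0 m)) and value of joint leaf above 3 rad and height (world z) of tweezers above 0.02 m and contact force between the fingers and tweezers above 1 N and contact force between tweezers and gap_gauge below 0.3 N), for 0.5 s.
At the end, for the whole second after the job is handed in: Leaf turned beyond 3.0 rad; tweezers held still by the fingers (over 1 N), over 20 mm above the bench, not touching the gauge; each tip above its own ridge within 3 mm across, 12 mm along and 20 mm in height, through the last second (all of step 2 and linear speed of tweezers below 0.02 m/s); the arm keeps its last pose, push and grip.
It fails at once if a bystander is moved by more than 30 mm (distance of any of pliers, marker, hex_key, nut, bolt, spanner from where it was at the start of the episode above 0.03 m).
It also fails if it takes over 54 s, if anything falls off the work surface, if the arm or the gripper's body presses on something with over 40 N, if the wrist force passes 120 N, or if a joint passes its speed limit or range.

## Working session

There is one attempt and no reset: what is moved stays moved. The work goes in short steps, Python scripts to look and compute and a tool call to move; the robot and the scene stay as the last step left them, time stands still between calls to the robot, and variables do not carry over. Pictures are saved under pics/ and viewed, at most 11 in all, crops included, and the job is handed in when it is done.

Besides the shell and the picture viewer there is one more tool, called after "Request:" by a JSON object that holds its "method" and its "body". step_arm: Moves the arm, as the interface text tells. Its arguments: {"type":"object","properties":{"plan":{"type":"array","items":{"type":"array","items":{"type":"number"}}},"force":{"type":"number"}},"required":["plan"]}

```bash
mkdir -p pics; cat > h.py <<'E'
from station import *
import numpy as np, cv2
def K(n):
    c=calibration(n); f=192/np.tan(np.radians(c["fovy"])/2)
    return np.array([[f,0,c["cx"]],[0,f,c["cy"]],[0,0,1.]]),np.array(c["dist"],float),np.array(c["R"]),np.array(c["t"])
def ray(n,px):
    k,d,R,t=K(n); u=cv2.undistortPoints(np.array(px,float).reshape(-1,1,2),k,d).reshape(-1,2)
    return -R.T@t,(np.c_[u,np.ones(len(u))])@R
def onz(n,px,z):
    o,d=ray(n,px); return o+d*((z-o[2])/d[:,2])[:,None]
def proj(n,X):
    k,d,R,t=K(n); return cv2.projectPoints(np.array(X,float).reshape(-1,1,3),cv2.Rodrigues(R)[0],t,k,d)[0].reshape(-1,2)
def cloud(n,D):
    v,u=np.mgrid[0:384,0:512]; o,d=ray(n,np.c_[u.ravel(),v.ravel()])
    return (o+d*D.ravel()[:,None]).reshape(384,512,3)
E
python3 - <<'E'
from h import *
np.set_printoptions(precision=3,suppress=True)
for n in("top","side"):
    p,d=camera(n); cv2.imwrite(f"pics/{n}0.png",cv2.resize(p[:,:,::-1],(800,600),interpolation=cv2.INTER_CUBIC)); np.savez(f"{n}0.npz",p=p,d=d)
    k,ds,R,t=K(n); print(n,k[0,0],ds,-R.T@t,R[2])
print(observe())
E
```

```text
top 352.7732849370332 [-0.041  0.     0.     0.     0.   ] [0.366 0.046 0.93 ] [ 0.229  0.027 -0.973]
side 426.3124752509195 [-0.164  0.     0.     0.     0.   ] [0.526 0.788 0.728] [ 0.008 -0.741 -0.672]
{'clock': 0.1, 'joints': array([ 0.924,  0.313,  1.498, -0.   ,  1.331, -0.223]), 'qd': array([-0.001, -0.004, -0.002, -0.001, -0.002, -0.   ]), 'tau': array([  0.002, -40.281, -25.265,   0.069,   0.034,  -0.   ]), 'position': array([0.216, 0.478, 0.238]), 'tcp_rot': array([-0.   ,  0.21 ,  0.978, -0.001]), 'force': array([-0.298,  0.27 ,  0.419]), 'wrist_torque': array([-0.033,  0.021, -0.053]), 'grip_force': 0.0, 'gripper_width': 0.08825161167175691}
```

View pics/top0.png

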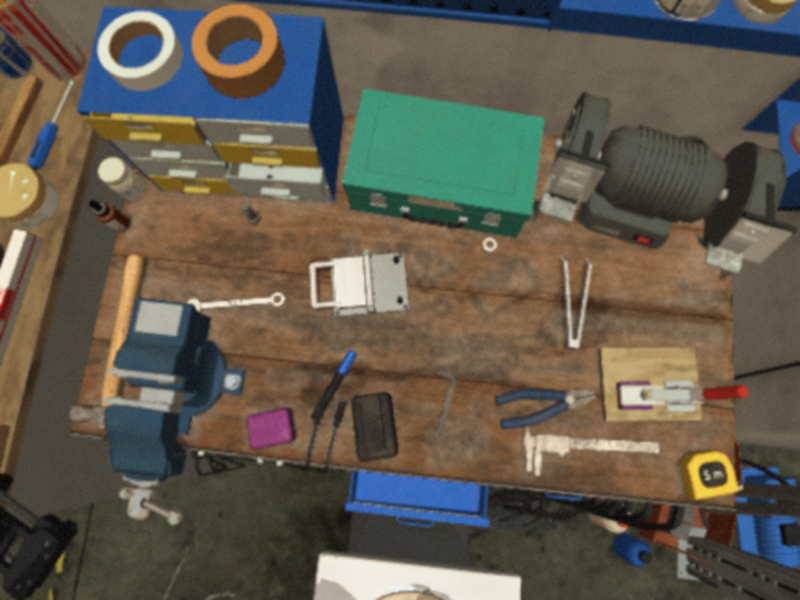

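View pics/side0.png

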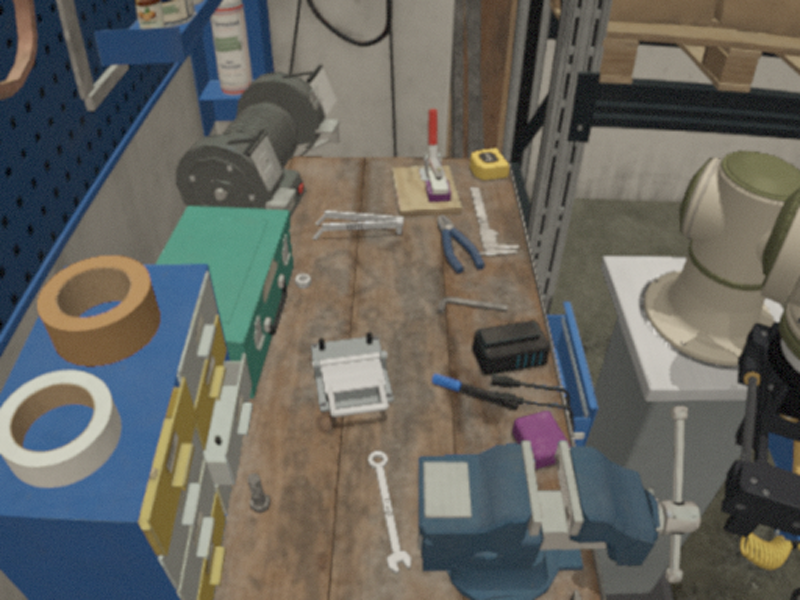

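The top view shows the gauge at about (360,283), with the bar on its left at (312,286), and the tweezers with heel at (573,345) and tips at (563,260) and (590,263). The side view agrees. I'll crop both for exact pixels.

```bash
python3 - <<'E'
from h import *
p=np.load("top0.npz")["p"][:,:,::-1]
a=cv2.resize(p[150:220,192:270],None,fx=6,fy=6,interpolation=cv2.INTER_CUBIC)
b=cv2.resize(p[155:225,345:393],None,fx=6,fy=6,interpolation=cv2.INTER_CUBIC)
im=np.hstack([a,b]).copy()
for i in range(0,im.shape[1],60): cv2.line(im,(i,0),(i,5),(0,0,255))
for i in range(0,im.shape[0],60): cv2.line(im,(0,i),(5,i),(0,0,255))
print(im.shape); cv2.imwrite("pics/crop.png",im)
E
```

```text
(420, 756, 3)
```

View pics/crop.png

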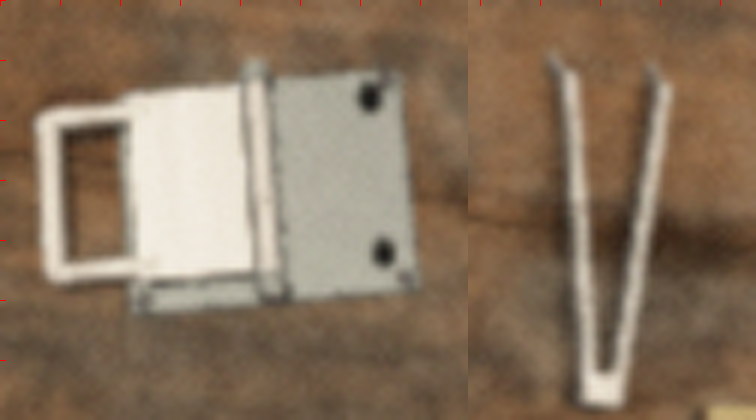

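```bash
cat > m.py <<'E'
from h import *
np.set_printoptions(precision=4,suppress=True)
A=lambda q:(np.array(q,float)+.5)/6-.5+[192,150]
B=lambda q:(np.array(q,float)-[468,0]+.5)/6-.5+[345,155]
bar=onz("top",A([[48,120],[58,270]]),.035); print("bar",bar,bar.mean(0)); 
hg=onz("top",A([[254,75],[272,288]]),.034); print("hinge",hg,hg.mean(0),np.linalg.norm(bar.mean(0)-hg.mean(0)))
base=onz("top",A([[398,74],[418,288],[134,313]]),.008); print("base",base)
tw=onz("top",B([[600,403],[568,74],[664,86]]),.032); print("tw",tw)
v=tw[1:].mean(0)-tw[0]; print("len",np.linalg.norm(v),"yaw",np.degrees(np.arctan2(v[1],v[0])), "gripcentre",tw[0]+v/np.linalg.norm(v)*.0835)
vb=bar[0]-bar[1]; vh=hg[0]-hg[1];vbb=base[0]-base[1]
for q in(vb,vh,vbb): print(np.degrees(np.arctan2(q[1],q[0])),np.linalg.norm(q))
# depth check + side-view cross-check
d=np.load("top0.npz")["d"]; C=cloud("top",d)
P=[bar.mean(0),hg.mean(0),tw[0]]
for X in P:
    u,v=np.round(proj("top",X)[0]).astype(int); print("cloud",C[v,u],"side px*1.5625",proj("side",X)[0]*1.5625)
E
python3 m.py
```

```text
bar [[0.6058 0.2309 0.035 ]
 [0.5394 0.2167 0.035 ]] [0.5726 0.2238 0.035 ]
hinge [[0.6363 0.1433 0.034 ]
 [0.5417 0.1236 0.034 ]] [0.589  0.1335 0.034 ] 0.09180378997567223
base [[0.6516 0.0809 0.008 ]
 [0.5538 0.0613 0.008 ]
 [0.529  0.1854 0.008 ]]
tw [[ 0.5149 -0.2144  0.032 ]
 [ 0.66   -0.1946  0.032 ]
 [ 0.6592 -0.2374  0.032 ]]
len 0.14472579215323128 yaw -0.6546361048404911 gripcentre [ 0.5984 -0.2153  0.032 ]
12.073561246698262 0.06787662040808028
11.736066821801797 0.09663017233427117
11.322207285250261 0.09981007075063714
cloud [0.5725 0.2249 0.0344] side px*1.5625 [358.885  405.7734]
cloud [0.5873 0.1342 0.0361] side px*1.5625 [350.4248 356.8233]
cloud [ 0.5147 -0.2161  0.0299] side px*1.5625 [402.2061 218.7817]
```

```bash
cat >> h.py <<'E'
def rel(x,y,z,yaw=None):
    "remaining shift in tool axes (mm) after turn; yaw = world yaw of tool y axis, deg"
    s=observe(); w,a,b,c=s["tcp_rot"]; p=s["position"]
    ty=np.array([2*(a*b-w*c),1-2*(a*a+c*c)]); cur=np.degrees(np.arctan2(ty[1],ty[0]))
    if yaw is None: yaw=cur
    turn=-np.radians((yaw-cur+90)%180-90); 
    f=np.radians(cur)-turn; Y=np.array([np.cos(f),np.sin(f)]); X=np.array([-Y[1],Y[0]])  # z down
    X=np.array([-np.sin(f),np.cos(f)])
    d=np.array([x,y])-p[:2]
    print("t %.2f pos"%s["clock"],np.round(p,4),"yaw %.1f turn %.3f -> dx %.1f dy %.1f dz %.1f mm"%(cur,turn,d@X*1e3,d@Y*1e3,(p[2]-z)*1e3),"w %.4f gf %.1f"%(s["gripper_width"],s["grip_force"]))
E
python3 - <<'E'
from h import *
C=cloud("top",np.load("top0.npz")["d"]).reshape(-1,3)
for x in np.arange(.2,.85,.05):
    print("%.2f"%x,[ "%.2f"%max(C[(abs(C[:,0]-x)<.025)&(abs(C[:,1]-y)<.025),2],default=-9) for y in np.arange(-.45,.66,.05)])
rel(.571,.2245,.238,101.7)
E
```

```text
0.20 ['-0.25', '-0.31', '-0.51', '-0.60', '-0.66', '-9.00', '-9.00', '-0.07', '-0.07', '-0.07', '-0.07', '-0.07', '-0.07', '-0.91', '-0.91', '-0.91', '0.17', '0.35', '0.36', '0.04', '-0.46', '0.10', '0.07']
0.25 ['-0.23', '-0.23', '-0.27', '-0.14', '-0.14', '-9.00', '-9.00', '-0.10', '-0.19', '-0.19', '-0.19', '-0.19', '-0.00', '-0.01', '-0.04', '-0.04', '0.12', '0.33', '0.35', '0.26', '0.25', '0.11', '0.12']
0.30 ['0.04', '0.04', '0.00', '0.00', '0.00', '0.01', '0.01', '0.00', '0.00', '0.01', '0.05', '0.06', '0.01', '0.03', '0.04', '0.04', '0.11', '0.17', '0.17', '-9.00', '0.03', '0.11', '0.13']
0.35 ['0.04', '0.04', '0.01', '0.01', '0.01', '0.01', '0.01', '0.01', '0.01', '0.01', '0.93', '0.06', '0.04', '0.02', '0.04', '0.04', '0.16', '0.17', '0.17', '0.00', '0.03', '0.11', '0.11']
0.40 ['0.02', '0.02', '0.02', '0.04', '0.02', '0.02', '0.02', '0.02', '0.01', '0.01', '0.04', '0.06', '0.05', '0.02', '0.01', '0.02', '0.17', '0.17', '0.17', '0.02', '0.03', '0.11', '0.13']
0.45 ['0.15', '0.15', '0.08', '0.08', '0.02', '0.02', '0.02', '0.02', '0.01', '0.01', '0.01', '0.01', '0.02', '0.00'
[... 808 characters left out ...]
', '0.01', '0.11', '0.16']
0.70 ['0.23', '0.23', '0.16', '0.14', '0.01', '0.15', '0.12', '0.12', '0.12', '0.12', '0.12', '0.12', '0.12', '0.13', '0.23', '0.23', '0.14', '0.27', '0.27', '0.27', '0.27', '0.11', '0.16']
0.75 ['0.22', '0.21', '0.19', '0.19', '0.19', '0.22', '0.22', '0.12', '0.12', '0.12', '0.12', '0.12', '0.12', '0.27', '0.27', '0.32', '0.32', '0.27', '0.30', '0.30', '0.27', '0.11', '0.13']
0.80 ['0.21', '0.21', '0.43', '0.43', '0.43', '0.43', '0.43', '0.43', '0.44', '0.12', '0.12', '0.12', '0.12', '0.27', '0.32', '0.32', '0.32', '0.30', '0.30', '0.30', '0.27', '0.11', '0.12']
t 0.10 pos [0.2158 0.4784 0.2382] yaw 65.7 turn -0.628 -> dx -296.4 dy -320.6 dz 0.2 mm w 0.0883 gf 0.0
```

```bash
python3 - <<'E'
from h import *
C=cloud("top",np.load("top0.npz")["d"]).reshape(-1,3)
m=(C[:,2]>.06)&(C[:,0]>.3)&(C[:,0]<.6)&(C[:,1]>.2)&(C[:,1]<.46); V=C[m]
for x in np.arange(.44,.56,.01):
    q=V[abs(V[:,0]-x)<.005]
    if len(q): print("%.2f"%x,"min y %.3f"%q[:,1].min(), len(q))
n=np.array([-.203,.979]);h=np.array([.979,.203]);b=np.array([.571,.2245])+.012*h
for a in(-1,1): print(b+n*.0935+a*h*.0375)
E
```

```text
0.44 min y 0.367 216
0.45 min y 0.373 222
0.46 min y 0.373 214
0.47 min y 0.374 212
0.48 min y 0.375 208
0.49 min y 0.375 210
0.50 min y 0.375 88
[0.527055 0.31086 ]
[0.60048  0.326085]
```

Request:
{"method": "step_arm", "body": {"plan": [[0.27,-20,-20,0,-0.157],[0.27,-25,-25,0,-0.157],[0.27,-30,-30,0,-0.157],[0.27,-30,-30,0,-0.157],[0.27,-30,-30,0,0],[0.27,-30,-30,0,0],[0.27,-30,-30,0,0],[0.27,-30,-30,0,0],[0.27,-20,-20,0,0],[0.27,0,0,0,0]]}}

```text
clock: 1.35
position: [0.4676, 0.2501, 0.2381]
tcp_rot: [-0.001, -0.101, 0.995, -0.0]
force: [-0.9, -0.0, 0.8]
gripper_width: 0.0235
grip_force: 0.0
```

```bash
python3 -c "
from h import *
rel(.583,.227,.1,101.7)"
```

```text
t 1.35 pos [0.4676 0.2501 0.2381] yaw 101.6 turn -0.002 -> dx -108.3 dy -46.0 dz 138.1 mm w 0.0235 gf 0.0
```

Request:
{"method": "step_arm", "body": {"plan": [[0.27,-25,-12,0,0],[0.27,-35,-14,20,0],[0.27,-35,-14,40,0],[0.27,-13,-6,40,0],[0.27,0,0,38,0],[0.27,0,0,0,0]]}}

```text
clock: 2.1
position: [0.5798, 0.2285, 0.0983]
tcp_rot: [-0.003, -0.102, 0.995, -0.0]
force: [-0.2, -0.2, 1.2]
gripper_width: 0.0237
grip_force: 0.0
```

```bash
python3 - <<'E'
from h import *
rel(.583,.227,.014,101.7)
ims=[]
for n in("top","side"):
    p,d=camera(n); p=p[:,:,::-1]; c=proj(n,[.583,.2,.05])[0].astype(int)
    ims.append(cv2.resize(p[c[1]-50:c[1]+50,c[0]-50:c[0]+50],(400,400),interpolation=cv2.INTER_CUBIC))
cv2.imwrite("pics/c2.png",np.hstack(ims))
E
```

```text
t 2.10 pos [0.5798 0.2285 0.0983] yaw 101.7 turn 0.001 -> dx -2.8 dy -2.1 dz 84.3 mm w 0.0237 gf 0.0
```

View pics/c2.png

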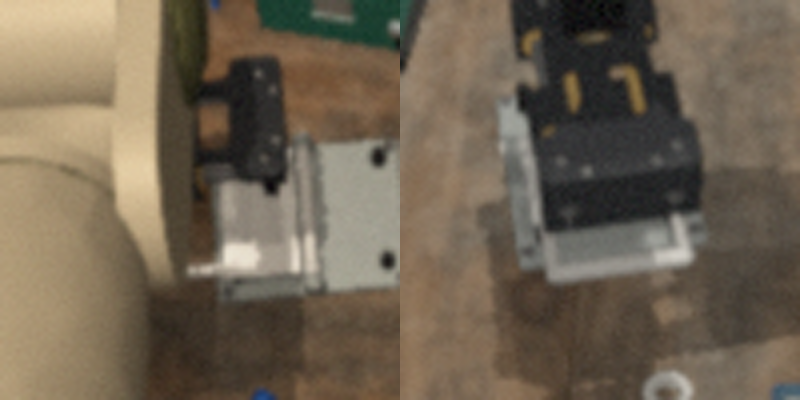

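The hand is above the bar, in line with it and clear of everything else. I'll go down and close.

Request:
{"method": "step_arm", "body": {"plan": [[0.27,-3,-2,25,0],[0.27,0,0,30,0],[0.27,0,0,29,0],[0.27,0,0,0,0],[0,0,0,0,0],[0,0,0,0,0],[0,0,0,0,0],[0,0,0,0,0]], "force": 8}}

```text
clock: 3.2
position: [0.5861, 0.2282, 0.019]
tcp_rot: [0.002, -0.102, 0.995, 0.001]
force: [-1.3, 6.1, 3.6]
gripper_width: 0.0095
grip_force: 8.0
```

```bash
python3 - <<'E'
from h import *
rel(.583,.227,.014,101.7); print(observe()["force"])
r=93
for i in range(0,12):
    a,b=np.radians(15*i),np.radians(15*i+15); print(i,"dy %.1f dz %.1f"%(r*(np.cos(b)-np.cos(a)),-r*(np.sin(b)-np.sin(a))))
E
```

```text
t 3.20 pos [0.5861 0.2282 0.019 ] yaw 101.7 turn 0.000 -> dx 3.3 dy -0.5 dz 5.0 mm w 0.0095 gf 8.0
[-1.2883788   6.12478937  3.63655853]
0 dy -3.2 dz -24.1
1 dy -9.3 dz -22.4
2 dy -14.8 dz -19.3
3 dy -19.3 dz -14.8
4 dy -22.4 dz -9.3
5 dy -24.1 dz -3.2
6 dy -24.1 dz 3.2
7 dy -22.4 dz 9.3
8 dy -19.3 dz 14.8
9 dy -14.8 dz 19.3
10 dy -9.3 dz 22.4
11 dy -3.2 dz 24.1
```

The bar is gripped: the width is 9.5 mm. Now the swing.

Request:
{"method": "step_arm", "body": {"plan": [[0,0,-1,-12,0],[0,0,-2,-12,0],[0,0,-9,-22,0],[0,0,-15,-19,0],[0,0,-19,-15,0],[0,0,-22,-9,0],[0,0,-24,-3,0],[0,0,-24,3,0],[0,0,0,0,0]]}}

```text
clock: 4.32
position: [0.6101, 0.1115, 0.1081]
tcp_rot: [0.002, -0.101, 0.995, -0.001]
force: [0.7, -2.8, 8.5]
gripper_width: 0.0096
grip_force: 8.0
```

```bash
python3 - <<'E'
from h import *
# expected hinge -> final bar
print(observe()["force"]); rel(.605,.043,.014,101.7)
p,d=camera("side"); p=p[:,:,::-1]; c=proj("side",[.583,.12,.08])[0].astype(int)
cv2.imwrite("pics/c3.png",cv2.resize(p[c[1]-60:c[1]+60,c[0]-60:c[0]+60],(480,480),interpolation=cv2.INTER_CUBIC))
E
```

```text
[ 0.67018838 -2.83273563  8.5010426 ]
t 4.33 pos [0.6101 0.1115 0.1081] yaw 101.6 turn -0.002 -> dx 18.9 dy -66.0 dz 94.1 mm w 0.0096 gf 8.0
```

View pics/c3.png

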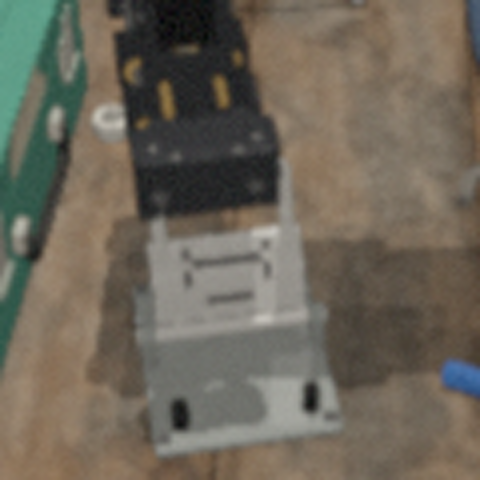

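Request:
{"method": "step_arm", "body": {"plan": [[0,0,-20,8,0],[0,0,-18,14,0],[0,0,-15,18,0],[0,0,-9,21,0],[0,0,-4,18,0],[0,0,-1,9,0],[0,0,0,0,0],[0,0,0,0,0]]}}

```text
clock: 5.38
position: [0.6231, 0.0462, 0.0176]
tcp_rot: [0.001, -0.102, 0.995, -0.001]
force: [2.9, -8.0, -0.3]
gripper_width: 0.0095
grip_force: 8.1
```

```bash
python3 - <<'E'
from h import *
print(observe()["force"]); rel(.624,.046,.014,101.7)
E
```

```text
[ 2.85764731 -7.97557338 -0.33197679]
t 5.38 pos [0.6231 0.0462 0.0176] yaw 101.7 turn -0.000 -> dx -0.9 dy -0.4 dz 3.6 mm w 0.0095 gf 8.1
```

Request:
{"method": "step_arm", "body": {"plan": [[0.27,0,0,0,0],[0.27,0,0,0,0],[0.27,0,0,-5,0],[0.27,0,0,-25,0],[0.27,0,0,-40,0],[0.27,0,0,-40,0],[0.7,0,-30,-20,0.1],[0.7,0,-40,0,0.115],[0.7,0,-40,0,0],[0.7,0,-40,0,0],[0.7,0,-30,0,0],[0.7,0,0,0,0]]}}

```text
clock: 6.88
position: [0.6312, -0.1334, 0.1478]
tcp_rot: [0.0, 0.007, 1.0, -0.0]
force: [0.3, -0.2, -0.1]
gripper_width: 0.0616
grip_force: 0.0
```

```bash
python3 - <<'E'
from h import *
rel(.598,-.215,.08,89.35)
ims=[]
for n in("top","side"):
    p,d=camera(n); np.savez(f"{n}1.npz",p=p,d=d); p=p[:,:,::-1]; c=proj(n,[.595,.09,.036])[0].astype(int); o=(c-[30,40]); print(n,o)
    ims.append(cv2.resize(p[o[1]:o[1]+70,o[0]:o[0]+60],None,fx=6,fy=6,interpolation=cv2.INTER_CUBIC))
cv2.imwrite("pics/c4.png",np.hstack(ims))
E
```

```text
t 6.88 pos [ 0.6312 -0.1334  0.1478] yaw 89.2 turn -0.002 -> dx 32.3 dy -82.0 dz 67.8 mm w 0.0616 gf 0.0
top [222 138]
side [192 174]
```

View pics/c4.png

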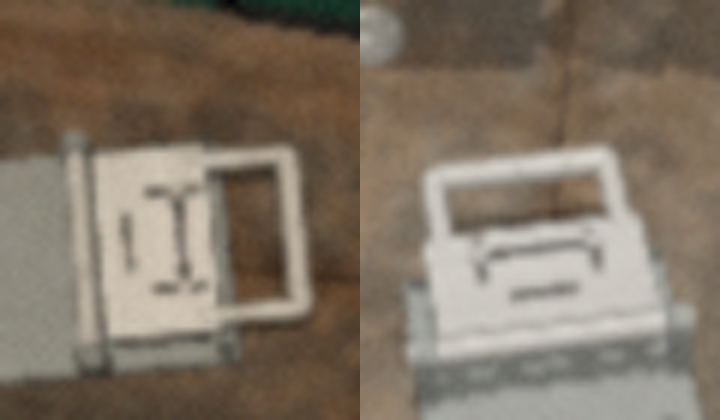

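The leaf is turned over and both ridges are visible: fixed at crop (128,242) and sliding at (182,238) in the top view, and (545,292) and (541,249) in the side view.

```bash
python3 - <<'E'
from h import *
np.set_printoptions(precision=4,suppress=True)
T=lambda q:(np.array(q,float)+.5)/6-.5+[222,138]
S=lambda q:(np.array(q,float)-[360,0]+.5)/6-.5+[192,174]
n=np.array([-.2,.98]); hm=np.array([.6046,.1372])
for nm,P in(("top",T([[128.5,242],[182,238],[75,250],[295,228]])),("side",S([[545,292],[541,249]]))):
    X=onz(nm,P,.036); print(nm,X,"dist from hinge",(X[:,:2]-hm)@n)
# weighted dark centroids, on the leaf
for nm in("top","side"):
    p=np.load(nm+"1.npz")["p"].astype(float).mean(2); v,u=np.mgrid[0:384,0:512]
    o,d=ray(nm,np.c_[u.ravel(),v.ravel()]); W=(o+d*((.036-o[2])/d[:,2])[:,None])[:,:2]
    a=(W-np.array([.597,.1]))@np.array([.98,.2]); y=((W-hm)@n)
    g=p.ravel()
    for lo in(-7,): 
        m=(abs(a)<.007)
        prof=[(round(t*1e3),round(g[m&(abs(y-t)<.0012)].mean())) for t in np.arange(-.06,-.004,.0015)]
    print(nm,prof)
E
```

```text
top [[0.5952 0.114  0.036 ]
 [0.5995 0.091  0.036 ]
 [0.5891 0.1368 0.036 ]
 [0.6093 0.0424 0.036 ]] dist from hinge [-0.0208 -0.0443  0.0027 -0.0939]
side [[0.5941 0.1164 0.036 ]
 [0.597  0.0935 0.036 ]] dist from hinge [-0.0182 -0.0413]
top [(-60, 122), (-58, 130), (-57, 132), (-55, 179), (-54, 183), (-52, 193), (-51, 192), (-49, 193), (-48, 176), (-46, 176), (-45, 132), (-43, 133), (-42, 144), (-40, 166), (-39, 185), (-37, 193), (-36, 194), (-34, 195), (-33, 195), (-31, 191), (-30, 191), (-28, 191), (-27, 190), (-25, 189), (-24, 173), (-22, 173), (-21, 131), (-19, 134), (-18, 150), (-16, 179), (-15, 181), (-13, 190), (-12, 191), (-10, 179), (-9, 169), (-7, 132), (-6, 122), (-4, 123)]
side [(-60, 81), (-58, 90), (-57, 104), (-55, 134), (-54, 159), (-52, 176), (-51, 192), (-49, 196), (-48, 195), (-46, 185), (-45, 165), (-43, 151), (-42, 137), (-40, 146), (-39, 165), (-37, 175), (-36, 198), (-34, 199), (-33, 203), (-31, 204), (-30, 203), (-28, 201), (-27, 199), (-25, 197), (-24, 188), (-22, 173), (-21, 154), (-19, 138), (-18, 139), (-16, 157), (-15, 164), (-13, 191), (-12, 194), (-10, 199), (-9, 200), (-7, 198), (-6, 194), (-4, 187)]
```

Request:
{"method": "step_arm", "body": {"plan": [[0.7,12,-25,0,0],[0.7,15,-35,20,0],[0.7,5,-22,25,0],[0.7,0,0,23,0],[0.7,0,0,0,0]]}}

```text
clock: 7.6
position: [0.5981, -0.2119, 0.0784]
tcp_rot: [-0.001, 0.005, 1.0, 0.001]
force: [0.5, -0.1, 0.7]
gripper_width: 0.0615
grip_force: 0.0
```

```bash
python3 - <<'E'
from h import *
rel(.598,-.215,.006,89.35)
ims=[]
for n in("top","side"):
    p,d=camera(n); np.savez(f"{n}2.npz",p=p,d=d); p=p[:,:,::-1]; c=proj(n,[.6,-.215,.03])[0].astype(int); o=(c-[40,40]); print(n,o)
    ims.append(cv2.resize(p[o[1]:o[1]+80,o[0]:o[0]+80],None,fx=5,fy=5,interpolation=cv2.INTER_CUBIC))
cv2.imwrite("pics/c5.png",np.hstack(ims))
E
```

```text
t 7.60 pos [ 0.5981 -0.2119  0.0784] yaw 89.4 turn 0.002 -> dx 0.0 dy -3.1 dz 72.4 mm w 0.0615 gf 0.0
top [327 149]
side [187 100]
```

View pics/c5.png

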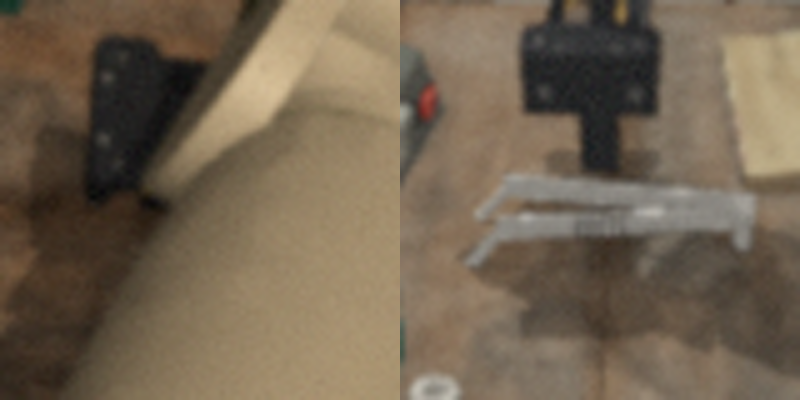

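The gap is about 23.5 mm. In the side view the finger is right over the ribs, at crop (600,225). I'll descend and squeeze to about 22 mm.

Request:
{"method": "step_arm", "body": {"plan": [[0.6,0,-3,20,0],[0.6,0,0,25,0],[0.6,0,0,20,0],[0.6,0,0,6,0],[0.6,0,0,0,0],[0.35,0,0,0,0],[0.28,0,0,0,0],[0.252,0,0,0,0],[0.252,0,0,0,0],[0.252,0,0,0,0],[0.252,0,0,0,0]], "force": 25}}

```text
clock: 9.07
position: [0.599, -0.2167, 0.0092]
tcp_rot: [0.001, 0.005, 1.0, -0.0]
force: [1.7, -0.5, 3.6]
gripper_width: 0.0223
grip_force: 9.8
```

```bash
python3 - <<'E'
from h import *
rel(.598,-.215,.006,89.35); print(observe()["force"])
n="side"
S=lambda q:(np.array(q,float)-[400,0]+.5)/5-.5+[187,100]
o,d=ray(n,S([[466,265],[477,219]]))
for y,r in zip((-.192,-.238),d): print("tip at y",y,o+r*(y-o[1])/r[1])
E
```

```text
t 9.07 pos [ 0.599  -0.2167  0.0092] yaw 89.4 turn 0.001 -> dx 1.0 dy 1.7 dz 3.2 mm w 0.0223 gf 9.8
[ 1.696967   -0.50766162  3.63294883]
tip at y -0.192 [ 0.67916207 -0.192       0.0020216 ]
tip at y -0.238 [ 0.67742848 -0.238       0.00165002]
```

Request:
{"method": "step_arm", "body": {"plan": [[0.252,0,0,-5,0],[0.252,0,0,-15,0],[0.252,0,0,-25,0],[0.252,0,0,-30,0],[0.252,0,0,-25,0],[0.252,0,0,-10,0],[0.252,0,0,0,0],[0.252,0,0,0,0]]}}

```text
clock: 10.07
position: [0.598, -0.2162, 0.1176]
tcp_rot: [-0.001, 0.005, 1.0, 0.0]
force: [0.7, -0.0, -1.1]
gripper_width: 0.0221
grip_force: 8.6
```

```bash
python3 - <<'E'
from h import *
rel(.598,-.215,.006,89.35)
p,d=camera("side"); np.savez("side3.npz",p=p,d=d); p=p[:,:,::-1]; c=proj("side",[.63,-.215,.12])[0].astype(int); o=(c-[40,40]); print(o)
a=cv2.resize(p[o[1]:o[1]+80,o[0]:o[0]+80],None,fx=5,fy=5,interpolation=cv2.INTER_CUBIC)
p,d=camera("top"); np.savez("top3.npz",p=p,d=d); p=p[:,:,::-1]; c=proj("top",[.63,-.215,.12])[0].astype(int); o=(c-[40,40]); print(o)
b=cv2.resize(p[o[1]:o[1]+80,o[0]:o[0]+80],None,fx=5,fy=5,interpolation=cv2.INTER_CUBIC)
cv2.imwrite("pics/c6.png",np.hstack([a,b]))
E
```

```text
t 10.07 pos [ 0.598  -0.2162  0.1176] yaw 89.4 turn 0.001 -> dx 0.1 dy 1.2 dz 111.6 mm w 0.0221 gf 8.6
[175  72]
[339 129]
```

View pics/c6.png

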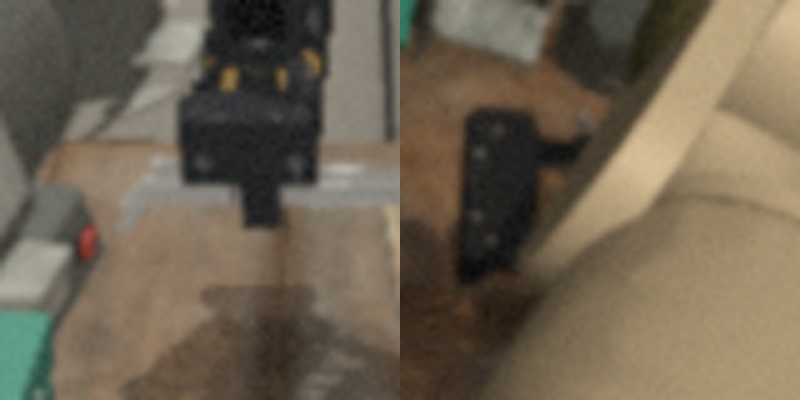

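Request:
{"method": "step_arm", "body": {"plan": [[0.252,10,0,0,0],[0.252,20,5,0,0],[0.252,22,15,0,0],[0.252,15,25,0,-0.05],[0.252,5,30,0,-0.06],[0.252,0,30,0,-0.06],[0.252,0,30,0,-0.043],[0.252,0,30,0,0],[0.252,0,25,0,0],[0.252,0,15,0,0],[0.252,0,5,0,0],[0.252,0,0,0,0]]}}

```text
clock: 11.68
position: [0.5031, -0.0083, 0.1187]
tcp_rot: [0.0, -0.101, 0.995, -0.0]
force: [-0.4, -0.2, -1.5]
gripper_width: 0.0222
grip_force: 8.6
```

```bash
python3 - <<'E'
from h import *
rel(.522,.088,.09,101.6)
S=lambda q:(np.array(q,float)+.5)/5-.5+[175,72]
o,d=ray("side",S([[122,229]])); r=d[0]; print("tip_l",o+r*(-.204-o[1])/r[1])
E
```

```text
t 11.68 pos [ 0.5031 -0.0083  0.1187] yaw 101.6 turn -0.000 -> dx -37.9 dy 90.6 dz 28.7 mm w 0.0222 gf 8.6
tip_l [ 0.67488482 -0.204       0.11218252]
```

Request:
{"method": "step_arm", "body": {"plan": [[0.252,-5,10,0,0],[0.252,-12,20,5,0],[0.252,-12,25,10,0],[0.252,-8,22,10,0],[0.252,-1,11,4,0],[0.252,0,3,0,0],[0.252,0,0,0,0],[0.252,0,0,0,0]]}}

```text
clock: 12.68
position: [0.5222, 0.0882, 0.0901]
tcp_rot: [0.0, -0.101, 0.995, -0.0]
force: [-0.6, 0.2, 0.3]
gripper_width: 0.0226
grip_force: 8.6
```

```bash
python3 - <<'E'
from h import *
rel(.522,.088,.05,101.6)
ims=[]
for n in("side","top"):
    p,d=camera(n); np.savez(n+"4.npz",p=p,d=d); p=p[:,:,::-1]; c=proj(n,[.585,.1,.06])[0].astype(int); o=(c-[25,30]); print(n,o)
    ims.append(cv2.resize(p[o[1]:o[1]+60,o[0]:o[0]+50],None,fx=8,fy=8,interpolation=cv2.INTER_CUBIC))
cv2.imwrite("pics/c7.png",np.hstack(ims))
E
```

```text
t 12.68 pos [0.5222 0.0882 0.0901] yaw 101.5 turn -0.001 -> dx 0.2 dy -0.1 dz 40.1 mm w 0.0226 gf 8.6
side [201 179]
top [222 149]
```

View pics/c7.png

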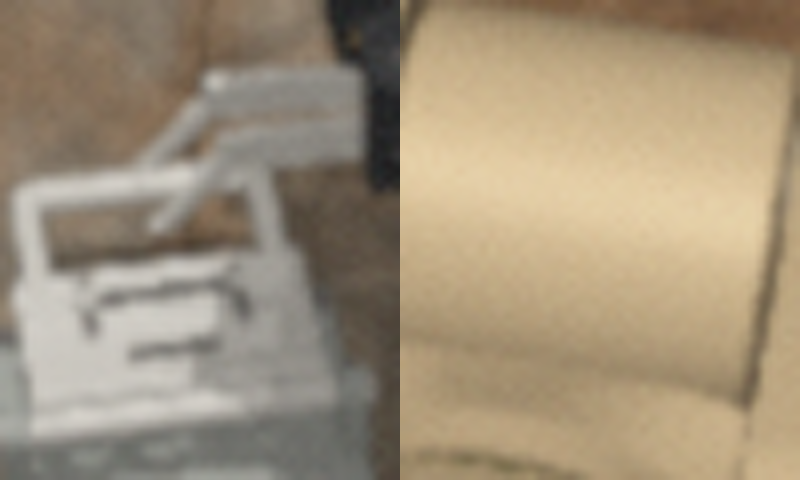

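The tips show over the leaf in the side view: tip_l at crop (158,230), tip_r near (145,170) partly merged with the bar. The gap can be read when lower, against the leaf.

```bash
python3 - <<'E'
from h import *
np.set_printoptions(precision=4,suppress=True)
S=lambda q:(np.array(q,float)+.5)/8-.5+[201,179]
n=np.array([-.2,.98]);h=np.array([.98,.2]); hm=np.array([.6046,.1372])
X=onz("side",S([[158,231],[144,168]]),.0847)[:,:2]; print("tips n,h",(X-hm)@n,(X-hm)@h)
X=onz("side",S([[174,347],[168,292]]),.036)[:,:2]; print("ridges n,h",(X-hm)@n,(X-hm)@h)
E
```

```text
tips n,h [-0.0164 -0.0422] [-0.0115 -0.0111]
ridges n,h [-0.0193 -0.0414] [-0.0144 -0.0158]
```

Request:
{"method": "step_arm", "body": {"plan": [[0.252,0,0,10,0],[0.252,0,0,12,0],[0.252,0,0,8,0],[0.252,0,0,3,0],[0.252,0,0,0,0],[0.252,0,0,0,0]]}}

```text
clock: 13.52
position: [0.5222, 0.0888, 0.057]
tcp_rot: [0.0, -0.101, 0.995, -0.0]
force: [-0.8, 1.0, -1.3]
gripper_width: 0.0224
grip_force: 8.6
```

```bash
python3 - <<'E'
from h import *
rel(.522,.088,.05,101.6)
n="side"
ps=[camera(n)[0] for _ in range(3)]; p=np.mean(ps,0).astype(np.uint8)[:,:,::-1]; c=proj(n,[.585,.1,.05])[0].astype(int); o=(c-[25,28]); print(n,o)
cv2.imwrite("pics/c8.png",cv2.resize(p[o[1]:o[1]+50,o[0]:o[0]+55],None,fx=12,fy=12,interpolation=cv2.INTER_CUBIC))
E
```

```text
t 13.53 pos [0.5222 0.0888 0.057 ] yaw 101.6 turn -0.000 -> dx 0.3 dy -0.7 dz 7.0 mm w 0.0224 gf 8.6
side [201 184]
```

View pics/c8.png

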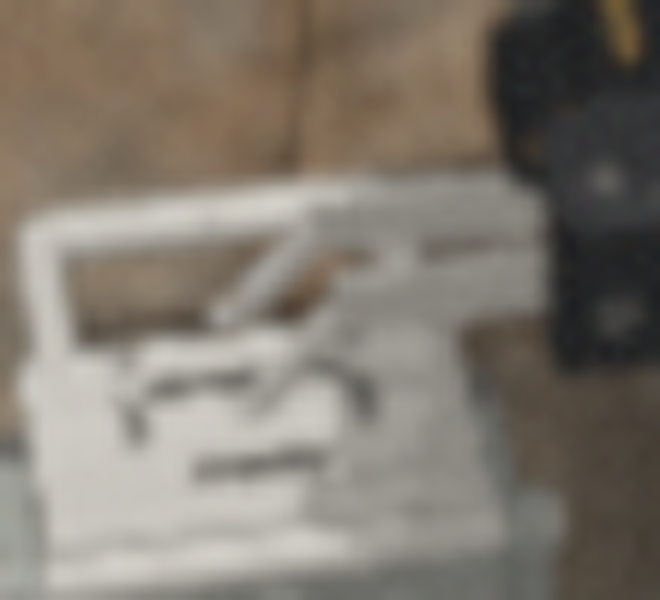

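```bash
python3 - <<'E'
from h import *
np.set_printoptions(precision=4,suppress=True)
S=lambda q:(np.array(q,float)+.5)/12-.5+[201,184]
n=np.array([-.2,.98]);h=np.array([.98,.2]); hm=np.array([.6046,.1372])
for z in(.0495,.0516):
  X=onz("side",S([[258,413],[222,323]]),z)[:,:2]; print("tips n,h",(X-hm)@n,(X-hm)@h)
X=onz("side",S([[260,466],[248,381]]),.036)[:,:2]; print("ridges n,h",(X-hm)@n,(X-hm)@h)
E
```

```text
tips n,h [-0.0186 -0.0437] [-0.0142 -0.0108]
tips n,h [-0.0165 -0.0415] [-0.014  -0.0106]
ridges n,h [-0.0179 -0.0408] [-0.0139 -0.0149]
```

Request:
{"method": "step_arm", "body": {"plan": [[0.245,0,-0.5,2,0],[0.245,0,0,3,0],[0.245,0,0,1,0],[0.245,0,0,0,0],[0.245,0,0,0,0],[0.245,0,0,0,0],[0.245,0,0,0,0],[0.245,0,0,0,0],[0.245,0,0,0,0],[0.245,0,0,0,0]]}}

```text
clock: 14.92
position: [0.5221, 0.0883, 0.0507]
tcp_rot: [-0.0, -0.101, 0.995, -0.0]
force: [-0.4, 0.5, -1.0]
gripper_width: 0.0219
grip_force: 8.9
```

```bash
python3 - <<'E'
from h import *
rel(.522,.088,.05,101.6); print(observe()["force"])
n="side"
ps=[camera(n)[0] for _ in range(3)]; p=np.mean(ps,0).astype(np.uint8)[:,:,::-1]; o=[201,184]
cv2.imwrite("pics/c9.png",cv2.resize(p[o[1]:o[1]+50,o[0]:o[0]+55],None,fx=12,fy=12,interpolation=cv2.INTER_CUBIC))
E
```

```text
t 14.93 pos [0.5221 0.0883 0.0507] yaw 101.6 turn -0.000 -> dx 0.1 dy -0.3 dz 0.7 mm w 0.0219 gf 8.9
[-0.36838333  0.5361306  -0.96323068]
```

View pics/c9.png

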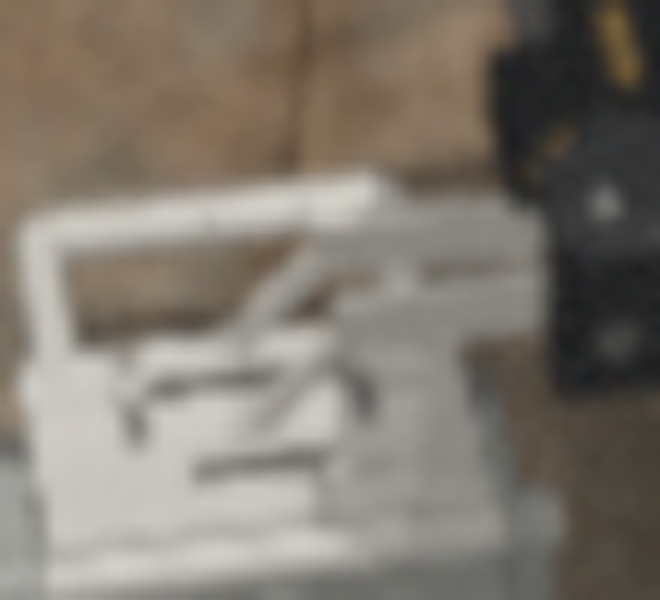

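Both tips sit level above their ridges: tip_l at (260,430) over the fixed ridge at (262,465), and tip_r at (232,345) over the sliding ridge at about (232,383). That offset matches roughly 8–9 mm of clearance, with no contact force. I'm handing in.

```bash
python3 -c "
from station import *
print(job_done())"
```

```text
the job is handed in; nothing more can be done
None
```

I turned the leaf over and handed the job in with the tweezers held steady, tips squeezed to about 23 mm and roughly 8–9 mm above their ridges by the last camera view; no verdict came back.

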